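# Put the loose engine parts back in their trays

### The job

Someone has left four engine parts lying about on the stall table: put each back in the wooden tray that holds its own kind, taking care that the large and the small ball bearing each go with bearings of their own size. Set each part down on the floor of its tray beside what is there, without letting it drop: the piston standing crown up, the bearings lying flat, and the connecting rod lying flat and lined up with the rod already in its tray. Leave the glass jar and the headlamp standing where they are.

Things in the scene. Friction and masses are not known exactly. Their poses are not given: they have to be found in the camera images.
- piston: Loose aluminium piston standing crown up on the table: a plain cylinder 52 mm in diameter, 50 mm high, with three dark ring grooves near the top, about 0.16 kg. Origin: centre of its underside; z up through the crown.
- rod: Loose steel connecting rod lying flat, 125 mm long, 18 mm thick, 0.2 kg. Own x along it: big end (ring 46 mm, 51 mm wide over the bolts) centred at x = -36 mm, small end (ring 28 mm) at +49 mm. Origin: mid-thickness, 9 mm above the table, on the straight shank, which is 16 mm wide, 14 mm thick and free to grip from x = -12 to +34 mm; balances near x = -10 mm. z normal to its flat face.
- big_bearing: Loose large ball bearing lying flat: steel ring 52 mm outside, 20 mm bore, 15 mm thick, about 0.14 kg. Origin: its centre, 7.5 mm above the table; z is its axis.
- small_bearing: Loose small ball bearing lying flat: steel ring 35 mm outside, 15 mm bore, 11 mm thick, about 0.05 kg. Origin: its centre, 5.5 mm above the table; z is its axis.
- tray_pistons: Fixed open wooden tray, outside 130 (own x) x 164 (own y) x 42 mm high, walls and floor 7 mm, inside 116 x 150 mm. Origin: centre of its underside, z up. Its +x half holds two pistons, standing crown up, tops 57 mm above the table. The -x half is empty: clear place centred at own (-24, 0) mm, floor 7 mm above the table. Yaw within 0.12 rad of 0.
- tray_rods: Fixed open wooden tray, outside 130 (own x) x 164 (own y) x 42 mm high, walls and floor 7 mm, inside 116 x 150 mm. Origin: centre of its underside, z up. Its +x half holds one connecting rod, lying flat along the tray's y. The -x half is empty: clear place centred at own (-24, 0) mm, floor 7 mm above the table. Yaw within 0.12 rad of 0.
- tray_big_bearings: Fixed open wooden tray, outside 130 (own x) x 164 (own y) x 42 mm high, walls and floor 7 mm, inside 116 x 150 mm. Origin: centre of its underside, z up. Its +x half holds three large (52 mm) ball bearings, two stacked, up to 37 mm above the table. The -x half is empty: clear place centred at own (-24, 0) mm, floor 7 mm above the table. Yaw within 0.12 rad of 0.
- tray_small_bearings: Fixed open wooden tray, outside 130 (own x) x 164 (own y) x 42 mm high, walls and floor 7 mm, inside 116 x 150 mm. Origin: centre of its underside, z up. Its +x half holds four small (35 mm) ball bearings, two stacked, up to 29 mm above the table. The -x half is empty: clear place centred at own (-24, 0) mm, floor 7 mm above the table. Yaw within 0.12 rad of 0.
- jar: Bystander: small closed glass jar with a steel lid, 52 mm in diameter, 66 mm high, loose, standing among the parts. Origin: centre of its underside.
- headlamp: Bystander: silvery metal headlamp lying face down, a bowl 113 mm in diameter and 74 mm high over its contacts, loose. Origin: centre of its underside.
Things that resemble listed ones, but are neither listed nor needed, are in the scene too. Leave any orange look-alike of the tray_small_bearings alone. Leave any pink look-alike of the piston alone.

How it is judged:
By the outcome, as a careful person would: the job done as asked, in the order asked, and still so for the second after the job is handed in, with the robot touching nothing.
It also fails if it takes over 96 s, if anything falls off the work surface, if the arm or the gripper's body presses on something with over 40 N, if the wrist force passes 120 N, or if a joint passes its speed limit or range.

### The arm

A 6-joint arm with a two-finger parallel gripper is mounted at the origin on the work surface. World frame = base frame: x ahead of the robot, y to its left, z up, the work surface at z = 0. Lengths are in mm, angles in rad, forces in N, time in s.
With the tool pointing down it reaches from about 275 to 725 mm from the base axis. Payload 15.9 kg.
Tool frame: the origin (TCP) lies between the finger pads; the fingertips stand 17 mm ahead of it and the grasp point (between the pads) lies 2 mm behind it; z points along the fingers, y is the line along which they close (so a half turn about z gives the same grasp; the last joint's range is limited). The gripper opens to 85 mm and grips with 20 to 120 N. Pads are 22 mm wide; open, the fingers measure 114 mm over their backs; the gripper's body (76 mm by 85 mm) begins 54 mm behind the grasp point. The pads swing forward as they close: fully open they stand 13 mm farther back than shut.
Start: joints at [1.166, 0.213, -0.034, 1.323, 0, 1.571], TCP at [196.91, 459.578, 248.306] pointing down, gripper open.
Joint ranges: [-2.98, 2.98], [-0.74, 1.72], [-1.14, 1.35], [-2.1, 2.04], [-1.57, 1.44], [-3.14, 3.14]. Speed limits (rad/s): [1.89, 1.89, 2.39, 2.57, 3.14, 3.14].

### API

Orientations are given as a unit quaternion [w, x, y, z].
In Python, from station import state, cams, close_job gives the robot as it stands.
- The arm moves only by the tool step_arm, never from a script. Its argument "steps" is a list that holds one entry, the list of rows, each a list of 6 numbers: the shift along the tool's x, y, z in m, then the turn, a rotation vector about the tool's x, y, z in rad. A call has 1 to 20 rows; each row is the pose to reach, as a shift and turn from the pose commanded when the call began, along the tool's axes at that moment; what a row does not reach only later rows make up. A row lasts 1/8 s, in which the tool goes at most 62.5 mm and 10.7 degrees, less where a joint would pass 70% of its speed; a pose out of reach is approached as far as the arm can. A call with a gripper value outside its range is refused whole. "claw" is the gripper command: -1 is shut, 1 is fully open, values between are in proportion, set as the call begins (left out, the last holds). The fingers move at their own pace and stop on an object; the grip force is fixed at half the most. Time passes only in rows, so rows that repeat a pose let the fingers close. It gives the time, the measured TCP pose, the force and the opening at its end, in the units of the state.
- state(): the state, without advancing time (a new reading comes with each control period).
- cams.grab_frame(name): name is "scene" or "top" or "wrist"; returns the picture (480x640x3 uint8, red, green, blue); there is no depth.
- cams.camera_params(name): a dict with "mtx" (3x3 intrinsics, pixels), "R" (3x3) and "t" (3): a world point X has camera coordinates R X + t. Camera axes: x right, y down, z forward; pixel columns grow to the right and rows downward; lengths in mm; the calibration is good to about 2 mm. A picture is of the moment at which its call begins: read the wrist's pose just before it. camera_params takes no time and is no camera call; for the wrist camera it gives the pose at the moment of the call.
- close_job(): hands the job in, once; it reports no verdict.
The state is a dict: "clock": time; "joint_pos": joint angles; "joint_velocities": joint speeds; "tau": joint torques, N m; "tcp_pos": TCP position; "tcp_rot": TCP orientation; "wrist_force": force on the tool from outside, world axes, zero at the start; "torque": the same for the moment, N m; "finger_gap": opening from 0.0 (shut) to 1.0 (fully open).
Only numpy, scipy, OpenCV 4.12 (cv2) and the standard library are available. Lean on these libraries where they do the work, as an engineer would, in place of code of your own. Each camera call takes 0.05 s, during which the arm holds its last target. There are 200 camera calls.

## Working session

There is one attempt and no reset: what is moved stays moved. The work goes in short steps, Python scripts to look and compute and a tool call to move; the robot and the scene stay as the last step left them, time stands still between calls to the robot, and variables do not carry over. Pictures are saved under pics/ and viewed, on a budget of 14 in all, crops included, one or two more only if the job needs it, and the job is handed in when it is done.

Besides the shell and the picture viewer there is one more tool, called after ">>>" in YAML: its name, and indented under it one key for each argument. step_arm: Moves the arm, as the interface text tells. Its arguments: {"type":"object","properties":{"steps":{"type":"array","items":{"type":"array","items":{"type":"array","items":{"type":"number"}}}},"claw":{"type":"number"}},"required":["steps"]}

```bash
mkdir -p pics; python3 - <<'E'
from station import state,cams
import cv2
print(state())
for n in("top","scene"):
    f=cams.grab_frame(n); cv2.imwrite(f"pics/{n}0.png",f[:,:,::-1])
    print(n,cams.camera_params(n))
print(cams.camera_params("wrist"))
E
```

```text
{'clock': 0.0, 'joint_pos': array([ 1.16599400e+00,  2.13360035e-01, -3.50899208e-02,  1.32348046e+00,
        7.81562970e-07,  1.57081382e+00]), 'joint_velocities': array([-1.33416682e-03,  4.69127499e-04, -2.12931589e-06,  1.09972569e-03,
        3.92034040e-04,  1.45483427e-03]), 'tau': array([-5.08081983e-03, -6.86150336e+01,  4.87126637e+01,  1.73037790e-02,
       -3.59550741e-04, -3.65183280e-05]), 'tcp_pos': array([196.78897218, 459.28833781, 247.80197498]), 'tcp_rot': array([-1.14366314e-04,  2.01030594e-01,  9.79584799e-01, -5.55391306e-04]), 'wrist_force': array([ 0.61205103, -0.48790881,  0.42834478]), 'torque': array([0.0350665 , 0.00047944, 0.02853104]), 'finger_gap': 1.0001636082743204}
top {'mtx': array([[553.38356526,   0.        , 315.47901883],
       [  0.        , 553.38356526, 235.45295135],
       [  0.        ,   0.        ,   1.        ]]), 'R': array([[-2.49241976e-02, -9.99689081e-01,  7.25059246e-04],
       [-9.80402370e-01,  2.43015484e-02, -1.95500967e-01],
       [ 1.95422562e-01, -5.58355454e-03, -9.80703241e-01]]), 't': array([  26.71707304,  479.83325572, 1409.16932771])}
scene {'mtx': array([[495.64775789,   0.        , 319.55482174],
       [  0.        , 495.64775789, 241.73297224],
       [  0.        ,   0.        ,   1.        ]]), 'R': array([[ 0.68946552,  0.72424253, -0.01049113],
       [ 0.56537594, -0.54716826, -0.6172171 ],
       [-0.45275528,  0.41961847, -0.78672294]]), 't': array([-345.52332576, -238.60783809, 1322.13277239])}
{'mtx': array([[334.94177326,   0.        , 312.99610704],
       [  0.        , 334.94177326, 235.82743208],
       [  0.        ,   0.        ,   1.        ]]), 'R': array([[ 0.39455935,  0.9188695 , -0.00133035],
       [ 0.86771977, -0.37211874,  0.32953004],
       [ 0.30230005, -0.13117353, -0.94414415]]), 't': array([-499.9889276 ,  -43.05546981,  380.05950905])}
```

View pics/top0.png

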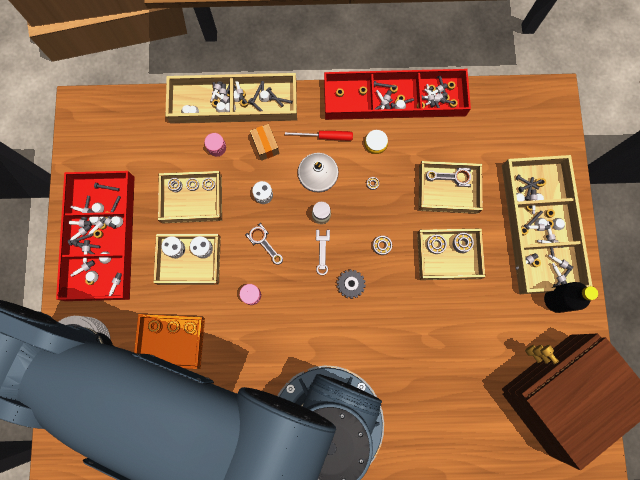

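View pics/scene0.png

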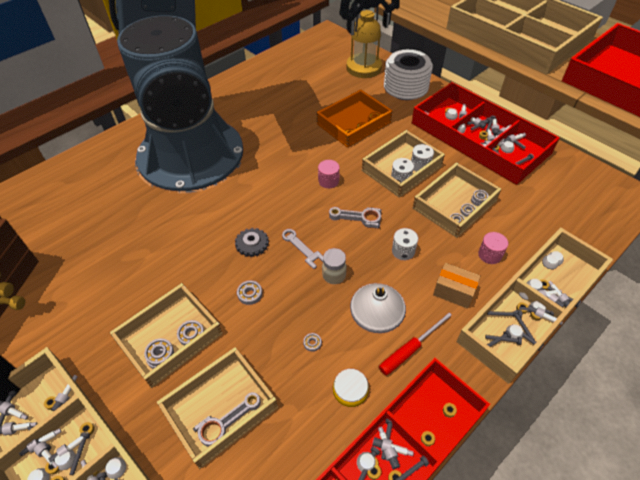

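The pictures show these candidates in the top view:
- **Piston:** (261,192) is aluminium with two pin marks. The pink ones at (214,144) and (249,294) are look-alikes, and the jar is at (321,212).
- **Rod:** (264,244). The thing at (322,252) is a spanner.
- **Large bearing:** (382,245). The thing at (351,284) is a gear.
- **Small bearing:** (373,183).
- **Trays:** pistons (187,259), small bearings (189,196), rods (450,186), large bearings (451,254). The orange tray at (170,340) is to be left alone.

Next is a close crop to check these choices.

```bash
python3 - <<'E'
import cv2
f=cv2.imread("pics/top0.png")
def crop(u,v,w,h,s,n): cv2.imwrite(n,cv2.resize(f[v:v+h,u:u+w],None,fx=s,fy=s,interpolation=cv2.INTER_CUBIC))
crop(150,165,140,125,5,"pics/cl.png"); crop(350,155,140,130,4.6,"pics/cr_.png")
crop(350,155,140,120,5,"pics/cr.png")
E
cat > h.py <<'E'
import numpy as np
from station import state,cams
def w(cam,u,v,z,P=None):
    P=P or cams.camera_params(cam); K,R,t=P["mtx"],P["R"],np.array(P["t"])
    d=R.T@np.linalg.solve(K,[u,v,1]); c=-R.T@t
    return c+d*(z-c[2])/d[2]
E
```

```text
(no output)
```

View pics/cl.png

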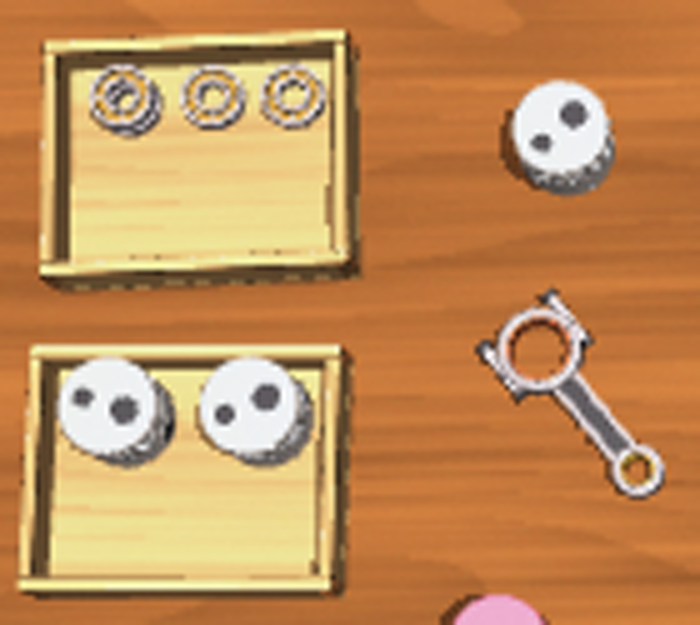

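View pics/cr.png

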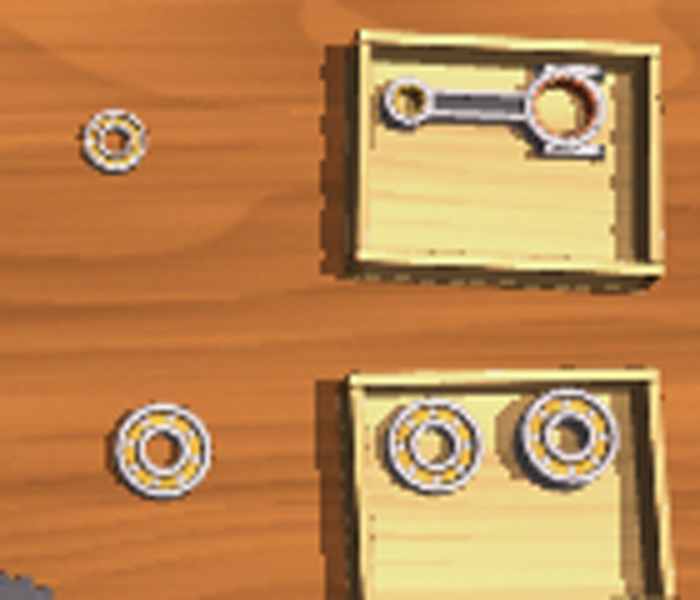

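```bash
python3 - <<'E'
from h import *
P=cams.camera_params("top")
L=lambda u,v,z:w("top",150+u/5,165+v/5,z,P)[:2]
R=lambda u,v,z:w("top",350+u/5,155+v/5,z,P)[:2]
print("piston",L(561,128,50)); b,s=L(540,348,18),L(637,467,18)
d=s-b; print("rod",b,s,"org",b+d*36/85,np.linalg.norm(d),np.degrees(np.arctan2(d[1],d[0])))
print("big",R(162,450,15),"small",R(115,141,11))
T={"small":[L(*p,42) for p in((45,40),(350,32),(352,265),(42,275))],
"pist":[L(*p,42) for p in((32,348),(350,348),(340,590),(20,588))],
"rods":[R(*p,42) for p in((360,32),(660,48),(660,275),(350,265))],
"big":[R(348,375,42),R(660,370,42),w("top",484,277,42,P)[:2],w("top",420.5,277,42,P)[:2]]}
for k,c in T.items():
    c=np.array(c);m=c.mean(0);y=(c[0]+c[3]-c[1]-c[2]);a=np.arctan2(-y[0],y[1])
    print(k,m.round(1),"yaw",a.round(3),np.linalg.norm(y)/2,"place",(m+[-24*np.cos(a),-24*np.sin(a)]).round(1))
b,s=R(567,108,25),R(410,100,25);print("trayrod",b,s,np.degrees(np.arctan2(*(s-b)[::-1])))
E
```

```text
piston [605.42667149 153.97163953]
rod [492.36052747 168.94151296] [426.39813613 117.5797782 ] org [464.42351466 147.18830765] 83.60062720867865 -142.09382724182743
big [ 456.23974984 -164.22019057] small [ 630.20237397 -147.26839805]
small [599.2 349.7] yaw 0.006 164.64155185212513 place [575.2 349.5]
pist [428.2 352.5] yaw -0.028 167.12823273616186 place [404.2 353.1]
rods [ 608.5 -354.5] yaw -0.069 163.93780411993578 place [ 584.6 -352.8]
big [ 425.5 -341.2] yaw -0.017 165.37718011686943 place [ 401.5 -340.8]
trayrod [ 638.66903334 -393.37599014] [ 645.33744277 -307.91526203] 85.53831181937764
```

```bash
cat >> h.py <<'E'
from scipy.spatial.transform import Rotation as Ro
import cv2
def rot(q): return Ro.from_quat([q[1],q[2],q[3],q[0]])
def go(x,y,z,yd):
    """shift (m) & rotvec in tool axes to reach world xyz, tool down with tool y at world angle yd (deg)"""
    s=state(); R=rot(s["tcp_rot"]); a=np.radians(yd)
    ty=np.array([np.cos(a),np.sin(a),0]); tz=np.array([0,0,-1.]); tx=np.cross(ty,tz)
    G=Ro.from_matrix(np.c_[tx,ty,tz])
    print("shift",np.round(R.inv().apply(np.array([x,y,z])-s["tcp_pos"])/1000,4),"turn",(R.inv()*G).as_rotvec().round(3),"t",round(s["clock"],2),"tcp",s["tcp_pos"].round(1),"J6",s["joint_pos"][5].round(2))
def wrist(n,pts=()):
    P=cams.camera_params("wrist"); f=cams.grab_frame("wrist")[:,:,::-1].copy()
    for p in pts:
        c=P["R"]@np.array(p)+P["t"]; u=P["mtx"]@c/c[2]; cv2.drawMarker(f,(int(u[0]),int(u[1])),(0,255,0),0,12,1)
    cv2.imwrite(n,f); return P
E
python3 -c "
from h import *
go(605,154,200,88.4)"
```

```text
shift [-0.4955 -0.1198  0.048 ] turn [-0.001 -0.    -0.377] t 0.1 tcp [196.8 459.3 247.9] J6 1.57
```

>>> step_arm:
  steps:
    - [[-0.03, -0.007, 0.003, 0, 0, -0.04], [-0.08, -0.02, 0.01, 0, 0, -0.1], [-0.14, -0.035, 0.02, 0, 0, -0.16], [-0.2, -0.05, 0.025, 0, 0, -0.22], [-0.26, -0.065, 0.03, 0, 0, -0.28], [-0.32, -0.08, 0.035, 0, 0, -0.34], [-0.38, -0.092, 0.04, 0, 0, -0.377], [-0.43, -0.104, 0.045, 0, 0, -0.377], [-0.47, -0.114, 0.048, 0, 0, -0.377], [-0.4955, -0.12, 0.048, 0, 0, -0.377], [-0.4955, -0.12, 0.048, 0, 0, -0.377], [-0.4955, -0.12, 0.048, 0, 0, -0.377], [-0.4955, -0.12, 0.048, 0, 0, -0.377], [-0.4955, -0.12, 0.048, 0, 0, -0.377]]
  claw: 1

```text
clock: 1.85
tcp_pos: [604.7, 154.7, 200.6]
tcp_rot: [0.0, 0.013, 1.0, 0.0]
wrist_force: [0.1, 0.0, 0.1]
finger_gap: 0.999
```

```bash
python3 -c "
from h import *
P=wrist('pics/w1.png',[(605,154,50)]);go(605,154,34,88.4)"
```

```text
shift [-0.0002 -0.0006  0.1665] turn [0.    0.    0.001] t 1.9 tcp [604.8 154.6 200.5] J6 0.28
```

View pics/w1.png

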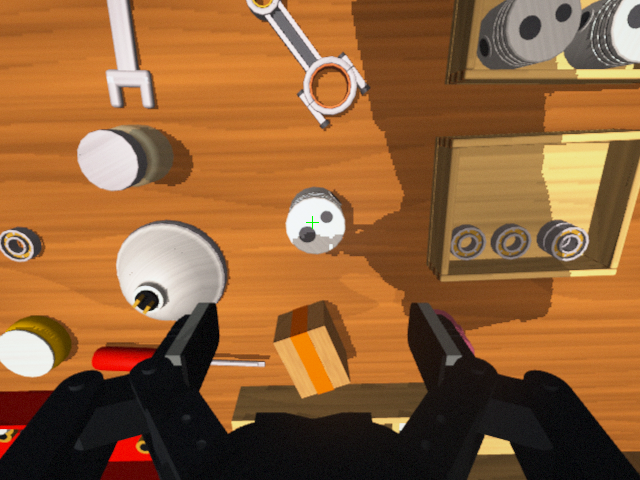

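The wrist view shows the aluminium piston with its crown centre at about (316,224). My prediction was (312,222), so I correct by about 2 mm. The fingers straddle free space.

>>> step_arm:
  steps:
    - [[-0.001, 0.0015, 0.03, 0, 0, 0], [-0.001, 0.0015, 0.08, 0, 0, 0], [-0.001, 0.0015, 0.12, 0, 0, 0], [-0.001, 0.0015, 0.15, 0, 0, 0], [-0.001, 0.0015, 0.1665, 0, 0, 0], [-0.001, 0.0015, 0.1665, 0, 0, 0], [-0.001, 0.0015, 0.1665, 0, 0, 0]]

```text
clock: 2.78
tcp_pos: [606.9, 155.9, 35.1]
tcp_rot: [0.001, 0.014, 1.0, 0.0]
wrist_force: [0.0, 0.6, -0.1]
finger_gap: 1.0
```

>>> step_arm:
  steps:
    - [[0, 0, 0, 0, 0, 0], [0, 0, 0, 0, 0, 0], [0, 0, 0, 0, 0, 0], [0, 0, 0, 0, 0, 0], [0, 0, 0, 0, 0, 0], [0, 0, 0, 0, 0, 0]]
  claw: -1

```text
clock: 3.52
tcp_pos: [606.6, 155.7, 34.9]
tcp_rot: [0.001, 0.014, 1.0, 0.0]
wrist_force: [-3.2, -0.4, 10.2]
finger_gap: 0.594
```

```bash
python3 -c "
from h import *
go(404,353,150,88.4);print(state()['finger_gap'])"
```

```text
shift [ 0.2079  0.1916 -0.1153] turn [0.    0.001 0.   ] t 3.52 tcp [606.6 155.7  34.9] J6 0.28
0.5943637126179446
```

>>> step_arm:
  steps:
    - [[0, 0, -0.03, 0, 0, 0], [0.01, 0.01, -0.08, 0, 0, 0], [0.04, 0.035, -0.115, 0, 0, 0], [0.08, 0.074, -0.13, 0, 0, 0], [0.12, 0.11, -0.13, 0, 0, 0], [0.16, 0.148, -0.13, 0, 0, 0], [0.19, 0.176, -0.13, 0, 0, 0], [0.208, 0.1916, -0.13, 0, 0, 0], [0.208, 0.1916, -0.13, 0, 0, 0], [0.208, 0.1916, -0.13, 0, 0, 0]]

```text
clock: 4.78
tcp_pos: [403.9, 352.6, 163.9]
tcp_rot: [0.0, 0.014, 1.0, -0.0]
wrist_force: [0.8, -0.6, -2.0]
finger_gap: 0.6
```

```bash
python3 -c "
from h import *
m=np.array([428.2,352.5]);c,s=np.cos(-.028),np.sin(-.028)
P=wrist('pics/w2.png',[(*(m+[c*a-s*b,s*a+c*b]),42) for a in(65,-65) for b in(82,-82)]);go(404,353,43,88.4)
np.save('P2.npy',P,allow_pickle=True);print(state()['finger_gap'])"
```

```text
shift [1.000e-04 6.000e-04 1.209e-01] turn [-0.     0.    -0.001] t 4.83 tcp [404.1 352.4 163.9] J6 0.75
0.5940565947581249
```

View pics/w2.png

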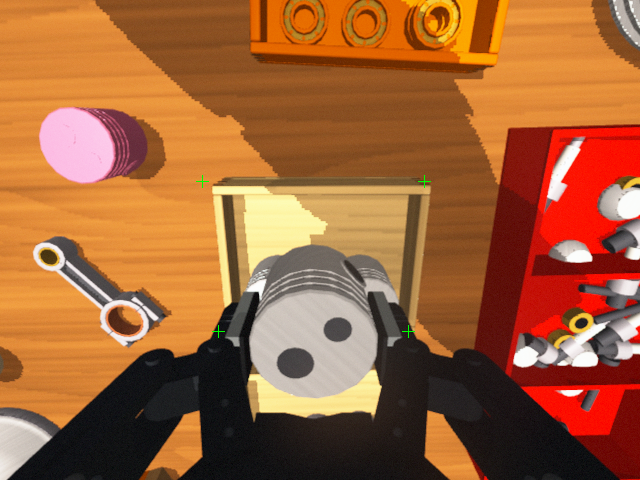

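```bash
python3 -c "
from h import *
P=np.load('P2.npy',allow_pickle=True).item()
for p in((213,186,42),(431,184,42),(124,318,18),(49,256,18)): print(w('wrist',*p,P).round(1))
b,s=w('wrist',124,318,18,P),w('wrist',49,256,18,P);d=(s-b)[:2];print(np.degrees(np.arctan2(d[1],d[0])),np.linalg.norm(d))
f=cv2.imread('pics/w2.png')
P=cams.camera_params('top')
f=cams.grab_frame('top')[:,:,::-1].copy()
cv2.imwrite('pics/t2.png',cv2.resize(f[225:290,145:285],None,fx=5,fy=5,interpolation=cv2.INTER_CUBIC))
"
```

```text
[364.7 279.8  42. ]
[367.8 441.1  42. ]
[490.7 173.4  18. ]
[426.4 121.3  18. ]
-140.97840568075992 82.71313470802622
```

The piston is held, crown up. The near rim corners of its tray are at (214,188) and (430,186), which puts the tray about 4 to 8 mm further in +y than the top view did. I aim between the two estimates, since there is plenty of room that way.

>>> step_arm:
  steps:
    - [[0.001, 0.0035, 0.03, 0, 0, 0], [0.001, 0.0035, 0.065, 0, 0, 0], [0.001, 0.0035, 0.095, 0, 0, 0], [0.001, 0.0035, 0.11, 0, 0, 0], [0.001, 0.0035, 0.116, 0, 0, 0], [0.001, 0.0035, 0.119, 0, 0, 0], [0.001, 0.0035, 0.1205, 0, 0, 0], [0.001, 0.0035, 0.1215, 0, 0, 0], [0.001, 0.0035, 0.1215, 0, 0, 0]]

```text
clock: 6.0
tcp_pos: [402.7, 356.6, 42.6]
tcp_rot: [0.0, 0.014, 1.0, 0.0]
wrist_force: [-0.2, 0.0, -2.0]
finger_gap: 0.595
```

>>> step_arm:
  steps:
    - [[0, 0, 0.0005, 0, 0, 0], [0, 0, 0.001, 0, 0, 0], [0, 0, 0.001, 0, 0, 0]]

```text
clock: 6.38
tcp_pos: [402.7, 356.6, 41.9]
tcp_rot: [0.0, 0.014, 1.0, 0.0]
wrist_force: [-2.8, -1.7, 9.6]
finger_gap: 0.591
```

>>> step_arm:
  steps:
    - [[0, 0, 0, 0, 0, 0], [0, 0, 0, 0, 0, 0], [0, 0, 0, 0, 0, 0], [0, 0, 0, 0, 0, 0], [0, 0, -0.02, 0, 0, 0], [0, 0, -0.06, 0, 0, 0], [0, 0, -0.11, 0, 0, 0], [0, 0, -0.15, 0, 0, 0], [0, 0, -0.15, 0, 0, 0]]
  claw: 0.7

```text
clock: 7.5
tcp_pos: [403.8, 357.5, 194.2]
tcp_rot: [0.002, 0.014, 1.0, 0.002]
wrist_force: [0.4, 1.1, -0.0]
finger_gap: 0.848
```

```bash
python3 -c "
from h import *
go(464,149.3,150,128.7)"
```

```text
shift [-0.0658 -0.2066  0.0438] turn [ 0.002  0.005 -0.703] t 7.5 tcp [403.8 357.5 194.2] J6 0.75
```

>>> step_arm:
  steps:
    - [[-0.015, -0.03, 0, 0, 0, -0.1], [-0.03, -0.08, 0, 0, 0, -0.25], [-0.045, -0.13, 0.01, 0, 0, -0.4], [-0.06, -0.175, 0.025, 0, 0, -0.55], [-0.066, -0.2, 0.035, 0, 0, -0.65], [-0.0655, -0.207, 0.041, 0, 0, -0.703], [-0.0655, -0.207, 0.041, 0, 0, -0.703], [-0.0655, -0.207, 0.041, 0, 0, -0.703], [-0.0655, -0.207, 0.041, 0, 0, -0.703]]
  claw: 0.2

```text
clock: 8.62
tcp_pos: [462.4, 148.2, 150.4]
tcp_rot: [0.0, -0.331, 0.944, 0.0]
wrist_force: [0.4, 0.3, -0.2]
finger_gap: 0.601
```

```bash
python3 -c "
from h import *
u=np.array([np.cos(np.radians(-141.3)),np.sin(np.radians(-141.3))]);o=np.array([464,149.3])
P=wrist('pics/w3.png',[(*(o+u*k),16) for k in(-36,0,49)]);np.save('P3.npy',P,allow_pickle=True);go(464,149.3,22,128.7)"
```

```text
shift [-2.000e-03 -1.000e-04  1.284e-01] turn [-0.  0. -0.] t 8.68 tcp [462.4 148.2 150.4] J6 -0.37
```

View pics/w3.png

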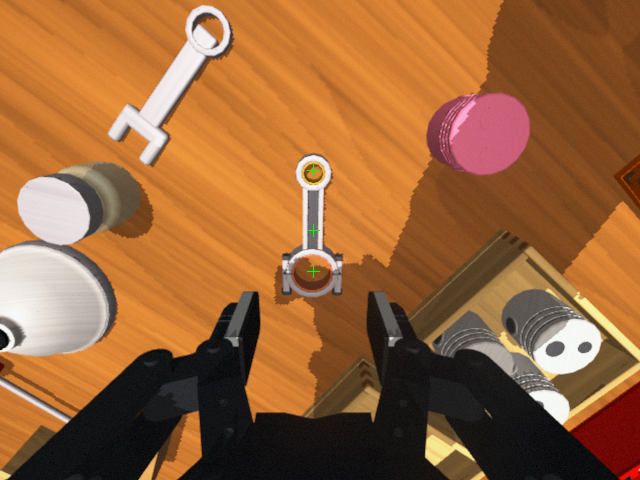

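The predicted marks sit on the rod's big end (313,271), shank and small end (313,172). In the background the piston stands upright in its tray. Next is the grasp on the shank.

>>> step_arm:
  steps:
    - [[0, 0, 0.03, 0, 0, 0], [0, 0, 0.07, 0, 0, 0], [0, 0, 0.1, 0, 0, 0], [0, 0, 0.12, 0, 0, 0], [0, 0, 0.1295, 0, 0, 0], [0, 0, 0.1295, 0, 0, 0], [0, 0, 0.1295, 0, 0, 0]]

```text
clock: 9.55
tcp_pos: [463.0, 148.0, 21.6]
tcp_rot: [0.001, -0.331, 0.944, -0.0]
wrist_force: [-0.2, 0.2, -0.1]
finger_gap: 0.599
```

>>> step_arm:
  steps:
    - [[0, 0, 0, 0, 0, 0], [0, 0, 0, 0, 0, 0], [0, 0, 0, 0, 0, 0], [0, 0, 0, 0, 0, 0], [0, 0, 0, 0, 0, 0], [0, 0, 0, 0, 0, 0], [0, 0, 0, 0, 0, 0]]
  claw: -1

```text
clock: 10.42
tcp_pos: [462.7, 147.8, 21.5]
tcp_rot: [0.0, -0.331, 0.944, -0.0]
wrist_force: [-2.0, -1.6, 10.3]
finger_gap: 0.164
```

```bash
python3 -c "
from h import *
go(584,-354,170,-4.3);print(state()['finger_gap'])"
```

```text
shift [ 0.2187 -0.4676 -0.1486] turn [1.000e-03 1.000e-03 2.321e+00] t 10.43 tcp [462.7 147.8  21.5] J6 -0.37
0.1641462386479131
```

>>> step_arm:
  steps:
    - [[0, 0, -0.03, 0, 0, 0], [0, 0, -0.08, 0, 0, 0.1], [0.005, -0.01, -0.125, 0, 0, 0.25], [0.02, -0.04, -0.15, 0, 0, 0.42], [0.04, -0.08, -0.15, 0, 0, 0.59], [0.06, -0.125, -0.15, 0, 0, 0.76], [0.08, -0.17, -0.15, 0, 0, 0.93], [0.1, -0.215, -0.15, 0, 0, 1.1], [0.12, -0.26, -0.15, 0, 0, 1.27], [0.14, -0.3, -0.15, 0, 0, 1.44], [0.16, -0.34, -0.15, 0, 0, 1.61], [0.18, -0.38, -0.15, 0, 0, 1.78], [0.195, -0.415, -0.15, 0, 0, 1.95], [0.207, -0.445, -0.15, 0, 0, 2.1], [0.215, -0.46, -0.15, 0, 0, 2.23], [0.2187, -0.4676, -0.15, 0, 0, 2.32], [0.2187, -0.4676, -0.15, 0, 0, 2.32], [0.2187, -0.4676, -0.15, 0, 0, 2.32]]

```text
clock: 12.68
tcp_pos: [583.8, -353.6, 170.8]
tcp_rot: [-0.0, 0.732, 0.681, 0.0]
wrist_force: [-0.6, 0.4, -2.7]
finger_gap: 0.166
```

```bash
python3 -c "
from h import *
m=np.array([608.5,-354.5]);c,s=np.cos(-.069),np.sin(-.069)
P=wrist('pics/w4.png',[(*(m+[c*a-s*b,s*a+c*b]),42) for a in(65,-65) for b in(82,-82)]);np.save('P4.npy',P,allow_pickle=True);go(584,-354,30,-4.3)"
```

```text
shift [-0.0005  0.0002  0.1409] turn [-0.    -0.     0.003] t 12.72 tcp [ 583.9 -353.5  170.9] J6 1.1
```

View pics/w4.png

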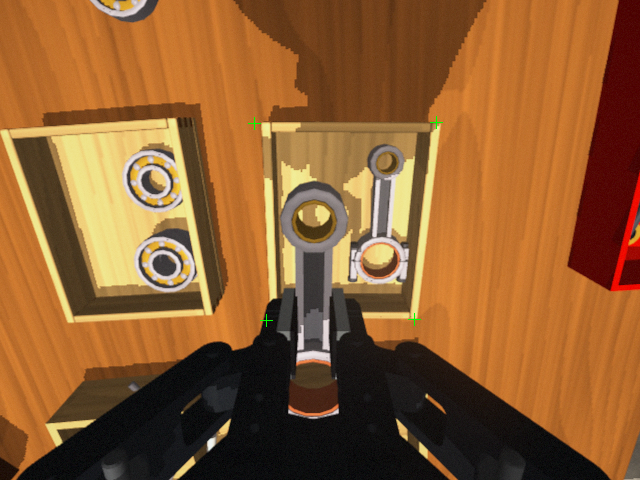

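```bash
python3 -c "
from h import *
P=np.load('P4.npy',allow_pickle=True).item()
W=lambda *p:w('wrist',*p,P)[:2]
def tray(c):
    c=np.array([W(u,v,42) for u,v in c]);print(c.round(1).tolist(),'centre',c.mean(0).round(1))
print('rods -x/+y,+x/+y,+x/-y,-x/-y');tray([(263,123),(437,124),(422,317),(270,319)]);print('big');tray([(4,132),(190,119),(213,313),(72,321)])
b,s=W(381,260,25),W(386,161,25);d=s-b;print(b,s,np.degrees(np.arctan2(d[1],d[0])),np.linalg.norm(d))
print('held small end', W(315,217,170))
"
```

```text
rods -x/+y,+x/+y,+x/-y,-x/-y
[[555.1, -268.6], [679.5, -278.3], [674.2, -438.5], [541.4, -430.8]] centre [ 612.5 -354.1]
big
[[367.7, -261.2], [503.4, -262.1], [492.6, -421.2], [367.8, -420.2]] centre [ 432.9 -341.2]
[ 641.99245576 -389.20434955] [ 646.44018635 -304.04163214] 87.01037165327591 85.27878249614095
held small end [ 589.07779371 -304.43785392]
```

Rod tray corners are at (263,123), (437,124), (422,317) and (270,319). The rod already there runs from (386,161) to (381,260), an angle of about 86° with its small end towards +y. The held rod matches that, so I lower it.

>>> step_arm:
  steps:
    - [[0.001, 0.001, 0.03, 0, 0, -0.005], [0.001, 0.001, 0.07, 0, 0, -0.005], [0.001, 0.001, 0.105, 0, 0, -0.005], [0.001, 0.001, 0.13, 0, 0, -0.005], [0.001, 0.001, 0.138, 0, 0, -0.005], [0.001, 0.001, 0.141, 0, 0, -0.005], [0.001, 0.001, 0.142, 0, 0, -0.005], [0.001, 0.001, 0.142, 0, 0, -0.005]]

```text
clock: 13.72
tcp_pos: [585.4, -353.3, 29.7]
tcp_rot: [0.001, 0.731, 0.682, 0.0]
wrist_force: [-0.9, 0.8, -2.2]
finger_gap: 0.169
```

>>> step_arm:
  steps:
    - [[0, 0, 0.0005, 0, 0, 0], [0, 0, 0.0008, 0, 0, 0], [0, 0, 0.0008, 0, 0, 0]]

```text
clock: 14.1
tcp_pos: [585.2, -353.2, 28.5]
tcp_rot: [0.0, 0.731, 0.682, 0.0]
wrist_force: [-1.7, 0.9, 5.0]
finger_gap: 0.165
```

>>> step_arm:
  steps:
    - [[0, 0, 0, 0, 0, 0], [0, 0, 0, 0, 0, 0], [0, 0, 0, 0, 0, 0], [0, 0, -0.003, 0, 0, 0], [0, 0, -0.02, 0, 0, 0], [0, 0, -0.06, 0, 0, 0], [0, 0, -0.11, 0, 0, 0], [0, 0, -0.14, 0, 0, 0], [0, 0, -0.14, 0, 0, 0], [0, 0, -0.14, 0, 0, 0]]
  claw: -0.34

```text
clock: 15.35
tcp_pos: [584.9, -353.0, 168.0]
tcp_rot: [-0.0, 0.731, 0.682, -0.0]
wrist_force: [-0.3, 0.7, -0.3]
finger_gap: 0.328
```

```bash
python3 -c "
from h import *
P=wrist('pics/w5.png');np.save('P5.npy',P,allow_pickle=True);go(456,-164,150,89)"
```

```text
shift [ 0.1795 -0.1413  0.0176] turn [-0.000e+00 -1.000e-03 -1.622e+00] t 15.4 tcp [ 584.6 -352.9  167.4] J6 1.1
```

View pics/w5.png

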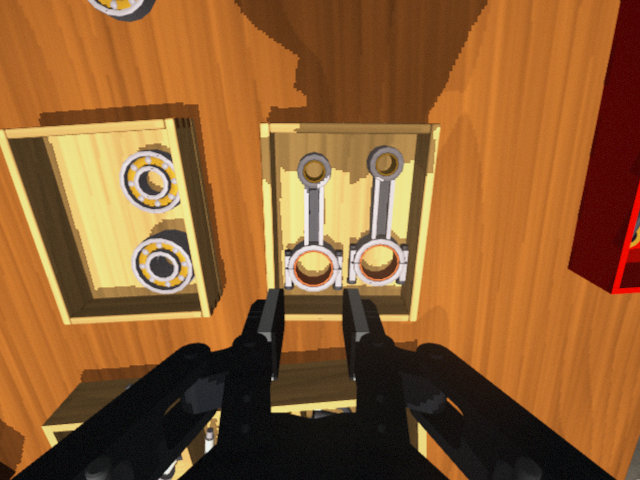

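```bash
python3 -c "
from h import *
P=np.load('P5.npy',allow_pickle=True).item()
f=cv2.imread('pics/w5.png')[115:325,250:450]
cv2.imwrite('pics/w5c.png',cv2.resize(f,None,fx=2.8,fy=2.8,interpolation=cv2.INTER_CUBIC))
for b,s in(((313.5,268),(314.5,170)),((380,261.5),(386,161))):
    b,s=[w('wrist',*p,25,P)[:2] for p in(b,s)];d=s-b;print(b,s,np.degrees(np.arctan2(d[1],d[0])),np.linalg.norm(d))
"
```

```text
[ 583.67707971 -390.79239377] [ 590.35271972 -306.04375881] 85.49611789391003 85.0111480822792
[ 641.7692322  -388.66697211] [ 646.81373503 -302.978152  ] 86.6308846299654 85.83717668625756
```

View pics/w5c.png

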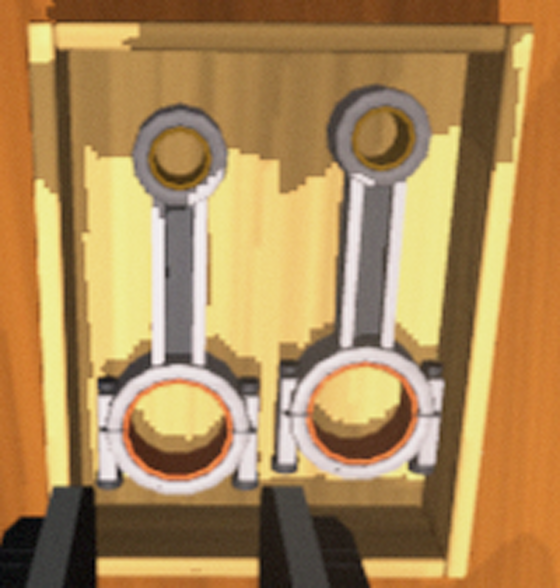

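The rods lie parallel, at 85.5° and 86.6°, both with the small end towards +y. Next is the large bearing.

>>> step_arm:
  steps:
    - [[0.02, -0.015, 0, 0, 0, -0.15], [0.05, -0.04, 0, 0, 0, -0.32], [0.085, -0.068, 0, 0, 0, -0.5], [0.12, -0.095, 0.005, 0, 0, -0.67], [0.15, -0.118, 0.01, 0, 0, -0.84], [0.17, -0.135, 0.015, 0, 0, -1.01], [0.1795, -0.1413, 0.0176, 0, 0, -1.18], [0.1795, -0.1413, 0.0176, 0, 0, -1.35], [0.1795, -0.1413, 0.0176, 0, 0, -1.5], [0.1795, -0.1413, 0.0176, 0, 0, -1.622], [0.1795, -0.1413, 0.0176, 0, 0, -1.622], [0.1795, -0.1413, 0.0176, 0, 0, -1.622], [0.1795, -0.1413, 0.0176, 0, 0, -1.622]]
  claw: 1

```text
clock: 17.02
tcp_pos: [456.3, -164.2, 150.2]
tcp_rot: [-0.0, 0.01, 1.0, 0.0]
wrist_force: [-0.5, -0.5, -0.5]
finger_gap: 0.999
```

```bash
python3 -c "
from h import *
P=wrist('pics/w6.png',[(456,-164,15)]);np.save('P6.npy',P,allow_pickle=True);go(456,-164,20,89)"
```

```text
shift [0.0003 0.0002 0.1303] turn [ 0.    -0.    -0.002] t 17.07 tcp [ 456.4 -164.2  150.3] J6 -0.33
```

View pics/w6.png

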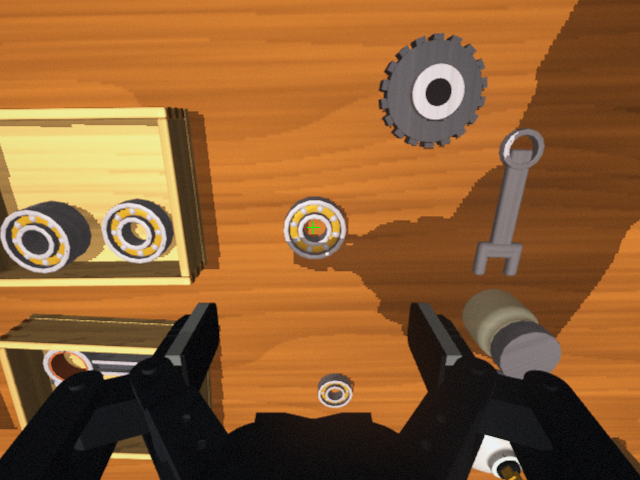

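The bearing centre is at (316,228) against a predicted (314,229), so I descend with a 1 mm correction.

>>> step_arm:
  steps:
    - [[0, 0.001, 0.03, 0, 0, 0], [0, 0.001, 0.075, 0, 0, 0], [0, 0.001, 0.105, 0, 0, 0], [0, 0.001, 0.122, 0, 0, 0], [0, 0.001, 0.1315, 0, 0, 0], [0, 0.001, 0.1315, 0, 0, 0], [0, 0.001, 0.1315, 0, 0, 0]]

```text
clock: 17.95
tcp_pos: [456.9, -163.5, 19.6]
tcp_rot: [0.001, 0.009, 1.0, -0.0]
wrist_force: [-0.1, -0.2, -0.6]
finger_gap: 1.0
```

>>> step_arm:
  steps:
    - [[0, 0, 0, 0, 0, 0], [0, 0, 0, 0, 0, 0], [0, 0, 0, 0, 0, 0], [0, 0, 0, 0, 0, 0], [0, 0, 0, 0, 0, 0], [0, 0, 0, 0, 0, 0]]
  claw: -1

```text
clock: 18.7
tcp_pos: [456.8, -163.3, 20.0]
tcp_rot: [0.001, 0.009, 1.0, -0.0]
wrist_force: [-6.4, 2.1, 19.2]
finger_gap: 0.575
```

```bash
python3 -c "
from h import *
go(403,-341,130,89);print(state()['finger_gap'])"
```

```text
shift [ 0.0505 -0.1787 -0.1101] turn [-0.     0.001 -0.   ] t 18.7 tcp [ 456.8 -163.3   20. ] J6 -0.33
0.5750456535778085
```

>>> step_arm:
  steps:
    - [[0, 0, -0.01, 0, 0, 0], [0, 0, -0.04, 0, 0, 0], [0.003, -0.01, -0.08, 0, 0, 0], [0.01, -0.04, -0.11, 0, 0, 0], [0.02, -0.08, -0.12, 0, 0, 0], [0.035, -0.12, -0.12, 0, 0, 0], [0.047, -0.155, -0.12, 0, 0, 0], [0.0515, -0.175, -0.12, 0, 0, 0], [0.0515, -0.1785, -0.12, 0, 0, 0], [0.0515, -0.1785, -0.12, 0, 0, 0], [0.0515, -0.1785, -0.12, 0, 0, 0]]

```text
clock: 20.08
tcp_pos: [402.1, -339.9, 138.9]
tcp_rot: [-0.0, 0.008, 1.0, 0.0]
wrist_force: [0.1, 0.0, -2.5]
finger_gap: 0.578
```

```bash
python3 -c "
from h import *
P=np.load('P4.npy',allow_pickle=True).item()
print(w('wrist',155,181,22,P),w('wrist',166,262,37,P))
P=wrist('pics/w7.png');np.save('P7.npy',P,allow_pickle=True);go(404,-341,27,89);print(state()['finger_gap'])"
```

```text
[ 458.77013862 -306.8490879    22.        ] [ 459.75481865 -372.5643592    37.        ]
shift [-0.0019 -0.001   0.112 ] turn [0.    0.    0.001] t 20.12 tcp [ 402.1 -340.   139. ] J6 -0.69
0.574399676297535
```

View pics/w7.png

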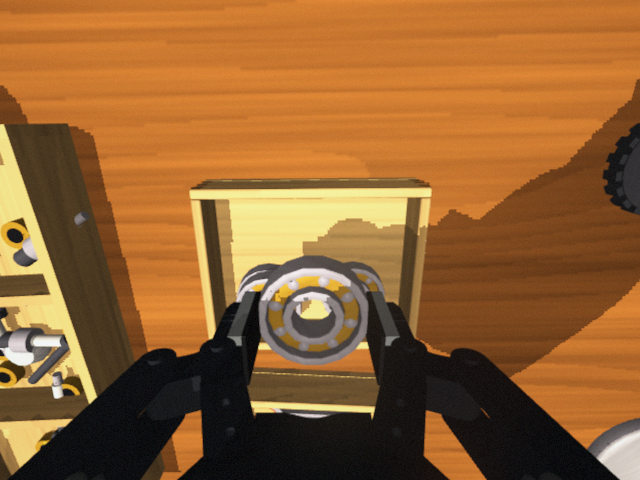

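```bash
python3 -c "
from h import *
P=np.load('P7.npy',allow_pickle=True).item()
print(w('wrist',191,191,42,P),w('wrist',431,189,42,P))"
```

```text
[ 362.20905663 -420.65306112   42.        ] [ 363.64676938 -260.28628113   42.        ]
```

The bearing is held flat, and the tray's near rim is at (191,193) to (431,191). Lowering.

>>> step_arm:
  steps:
    - [[-0.001, 0, 0.03, 0, 0, 0], [-0.001, 0, 0.06, 0, 0, 0], [-0.001, 0, 0.09, 0, 0, 0], [-0.001, 0, 0.103, 0, 0, 0], [-0.001, 0, 0.108, 0, 0, 0], [-0.001, 0, 0.1105, 0, 0, 0], [-0.001, 0, 0.1112, 0, 0, 0], [-0.001, 0, 0.1112, 0, 0, 0]]

```text
clock: 21.12
tcp_pos: [403.0, -341.0, 28.2]
tcp_rot: [0.0, 0.009, 1.0, -0.0]
wrist_force: [-0.5, -0.7, -0.7]
finger_gap: 0.576
```

>>> step_arm:
  steps:
    - [[0, 0, 0.0005, 0, 0, 0], [0, 0, 0.0008, 0, 0, 0], [0, 0, 0.0008, 0, 0, 0]]

```text
clock: 21.5
tcp_pos: [402.9, -341.0, 27.2]
tcp_rot: [0.0, 0.009, 1.0, -0.0]
wrist_force: [-0.9, 0.2, 4.2]
finger_gap: 0.573
```

>>> step_arm:
  steps:
    - [[0, 0, 0, 0, 0, 0], [0, 0, 0, 0, 0, 0], [0, 0, 0, 0, 0, 0], [0, 0, 0, 0, 0, 0], [0, 0, -0.02, 0, 0, 0], [0, 0, -0.06, 0, 0, 0], [0, 0, -0.11, 0, 0, 0], [0, 0, -0.13, 0, 0, 0], [0, 0, -0.13, 0, 0, 0]]
  claw: 0.7

```text
clock: 22.62
tcp_pos: [403.5, -341.4, 158.3]
tcp_rot: [0.001, 0.009, 1.0, -0.001]
wrist_force: [1.2, -0.3, -0.6]
finger_gap: 0.852
```

```bash
python3 -c "
from h import *
P=np.load('P6.npy',allow_pickle=True).item()
print(w('wrist',335,392,11,P));wrist('pics/w8.png');go(629,-147,150,90.3)"
```

```text
[ 629.33322162 -145.65003604   11.        ]
shift [-0.2226  0.1979  0.0069] turn [-0.     0.001 -0.023] t 22.68 tcp [ 402.9 -341.   156.9] J6 -0.68
```

>>> step_arm:
  steps:
    - [[-0.02, 0.018, 0, 0, 0, 0], [-0.055, 0.049, 0, 0, 0, -0.01], [-0.095, 0.085, 0, 0, 0, -0.023], [-0.135, 0.12, 0, 0, 0, -0.023], [-0.175, 0.156, 0.003, 0, 0, -0.023], [-0.205, 0.183, 0.007, 0, 0, -0.023], [-0.223, 0.1985, 0.007, 0, 0, -0.023], [-0.223, 0.1985, 0.007, 0, 0, -0.023], [-0.223, 0.1985, 0.007, 0, 0, -0.023], [-0.223, 0.1985, 0.007, 0, 0, -0.023]]

```text
clock: 23.92
tcp_pos: [628.6, -147.0, 149.7]
tcp_rot: [-0.0, -0.002, 1.0, 0.0]
wrist_force: [0.2, 0.1, 0.3]
finger_gap: 0.848
```

```bash
python3 -c "
from h import *
P=wrist('pics/w9.png',[(629.5,-146.3,11)]);np.save('P9.npy',P,allow_pickle=True);go(629.5,-146.3,18,90.3)
a=cv2.imread('pics/w8.png');b=cv2.imread('pics/w9.png')
cv2.imwrite('pics/w89.png',np.hstack([a[130:430,120:520],b[130:430,120:520]]))"
```

```text
shift [-0.0008  0.0007  0.1319] turn [-0.    -0.    -0.001] t 23.98 tcp [ 628.7 -147.   149.9] J6 -0.23
```

View pics/w89.png

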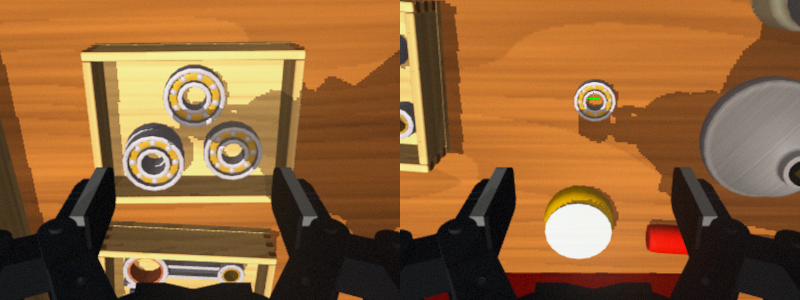

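The left half shows the large bearing lying flat beside the others. In the right half the small bearing is at (596,99), with the mark on it. Descending.

>>> step_arm:
  steps:
    - [[-0.001, 0.001, 0.03, 0, 0, 0], [-0.001, 0.001, 0.075, 0, 0, 0], [-0.001, 0.001, 0.105, 0, 0, 0], [-0.001, 0.001, 0.122, 0, 0, 0], [-0.001, 0.001, 0.131, 0, 0, 0], [-0.001, 0.001, 0.131, 0, 0, 0], [-0.001, 0.001, 0.131, 0, 0, 0]]

```text
clock: 24.85
tcp_pos: [631.0, -145.5, 20.0]
tcp_rot: [0.001, -0.003, 1.0, -0.0]
wrist_force: [0.1, -0.3, 0.1]
finger_gap: 0.851
```

>>> step_arm:
  steps:
    - [[0, 0, 0, 0, 0, 0], [0, 0, 0, 0, 0, 0], [0, 0, 0, 0, 0, 0], [0, 0, 0, 0, 0, 0], [0, 0, 0, 0, 0, 0], [0, 0, 0, 0, 0, 0]]
  claw: -1

```text
clock: 25.6
tcp_pos: [630.5, -145.4, 19.7]
tcp_rot: [0.0, -0.003, 1.0, -0.0]
wrist_force: [-2.0, 0.2, 7.6]
finger_gap: 0.373
```

```bash
python3 -c "
from h import *
go(577,351,170,90.3);print(state()['finger_gap'])"
```

```text
shift [ 0.0508  0.4966 -0.1504] turn [-0.     0.001  0.   ] t 25.6 tcp [ 630.5 -145.4   19.7] J6 -0.23
0.37264002830446347
```

>>> step_arm:
  steps:
    - [[0, 0, -0.01, 0, 0, 0], [0, 0, -0.04, 0, 0, 0], [0, 0, -0.09, 0, 0, 0], [0.002, 0.02, -0.13, 0, 0, 0], [0.006, 0.06, -0.15, 0, 0, 0], [0.011, 0.11, -0.15, 0, 0, 0], [0.0165, 0.16, -0.15, 0, 0, 0], [0.0215, 0.21, -0.15, 0, 0, 0], [0.0265, 0.26, -0.15, 0, 0, 0], [0.032, 0.31, -0.15, 0, 0, 0], [0.037, 0.36, -0.15, 0, 0, 0], [0.042, 0.41, -0.15, 0, 0, 0], [0.047, 0.455, -0.145, 0, 0, 0], [0.05, 0.485, -0.135, 0, 0, 0], [0.0508, 0.497, -0.13, 0, 0, 0], [0.0508, 0.497, -0.13, 0, 0, 0], [0.0508, 0.497, -0.13, 0, 0, 0], [0.0508, 0.497, -0.13, 0, 0, 0]]

```text
clock: 27.85
tcp_pos: [577.4, 350.4, 149.5]
tcp_rot: [0.0, -0.002, 1.0, 0.0]
wrist_force: [0.0, 0.0, 0.2]
finger_gap: 0.366
```

```bash
python3 -c "
from h import *
m=np.array([599.2,350]);c,s=np.cos(.006),np.sin(.006)
P=wrist('pics/w10.png',[(*(m+[c*a-s*b,s*a+c*b]),42) for a in(65,-65) for b in(82,-82)]);np.save('P10.npy',P,allow_pickle=True);go(577,351,27,90.3);print(state()['finger_gap'])"
```

```text
shift [0.0003 0.0004 0.1224] turn [ 0.     0.    -0.001] t 27.9 tcp [577.3 350.6 149.4] J6 0.54
0.3682987341079414
```

View pics/w10.png

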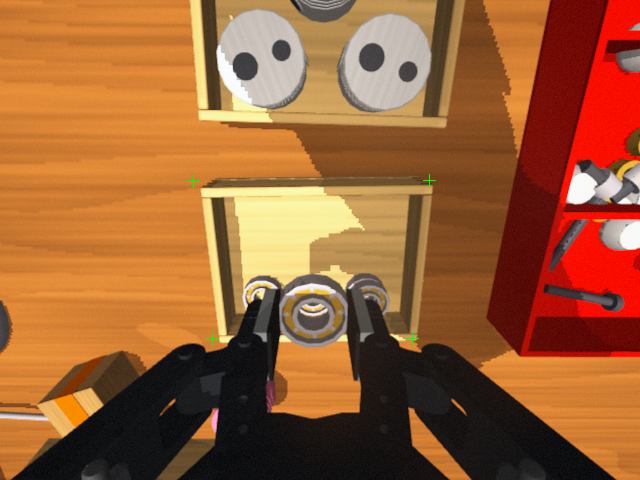

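The small bearing is held flat, and the tray's near rim is at (203,188) to (433,186), about 2 to 4 mm further in +y than predicted. Lowering with a 2 mm correction.

>>> step_arm:
  steps:
    - [[0.0005, 0.002, 0.03, 0, 0, 0], [0.0005, 0.002, 0.065, 0, 0, 0], [0.0005, 0.002, 0.095, 0, 0, 0], [0.0005, 0.002, 0.111, 0, 0, 0], [0.0005, 0.002, 0.118, 0, 0, 0], [0.0005, 0.002, 0.1212, 0, 0, 0], [0.0005, 0.002, 0.1218, 0, 0, 0], [0.0005, 0.002, 0.1218, 0, 0, 0]]

```text
clock: 28.9
tcp_pos: [576.7, 353.6, 27.8]
tcp_rot: [0.0, -0.003, 1.0, 0.0]
wrist_force: [0.6, 0.6, 0.4]
finger_gap: 0.367
```

>>> step_arm:
  steps:
    - [[0, 0, 0.0005, 0, 0, 0], [0, 0, 0.0008, 0, 0, 0], [0, 0, 0.0008, 0, 0, 0]]

```text
clock: 29.28
tcp_pos: [576.6, 353.5, 26.8]
tcp_rot: [0.0, -0.003, 1.0, 0.0]
wrist_force: [-0.7, -1.1, 5.6]
finger_gap: 0.368
```

Contact at the expected height. I release, lift, and move clear.

>>> step_arm:
  steps:
    - [[0, 0, 0, 0, 0, 0], [0, 0, 0, 0, 0, 0], [0, 0, 0, 0, 0, 0], [0, 0, -0.003, 0, 0, 0], [0, 0, -0.02, 0, 0, 0], [0, 0, -0.06, 0, 0, 0], [0, 0, -0.11, 0, 0, 0], [0, 0, -0.17, 0, 0, 0], [0.04, -0.02, -0.22, 0, 0, 0], [0.09, -0.06, -0.22, 0, 0, 0], [0.15, -0.1, -0.22, 0, 0, 0], [0.21, -0.15, -0.22, 0, 0, 0], [0.25, -0.19, -0.22, 0, 0, 0], [0.25, -0.19, -0.22, 0, 0, 0], [0.25, -0.19, -0.22, 0, 0, 0]]
  claw: 0.3

```text
clock: 31.15
tcp_pos: [326.7, 161.4, 247.8]
tcp_rot: [0.001, -0.002, 1.0, 0.001]
wrist_force: [1.5, 1.0, -0.2]
finger_gap: 0.649
```

```bash
python3 -c "
from h import *
f=cams.grab_frame('scene')[:,:,::-1]
cv2.imwrite('pics/end.png',cv2.resize(f[110:470,90:530],None,fx=1.65,fy=1.65,interpolation=cv2.INTER_CUBIC))"
```

```text
(no output)
```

View pics/end.png

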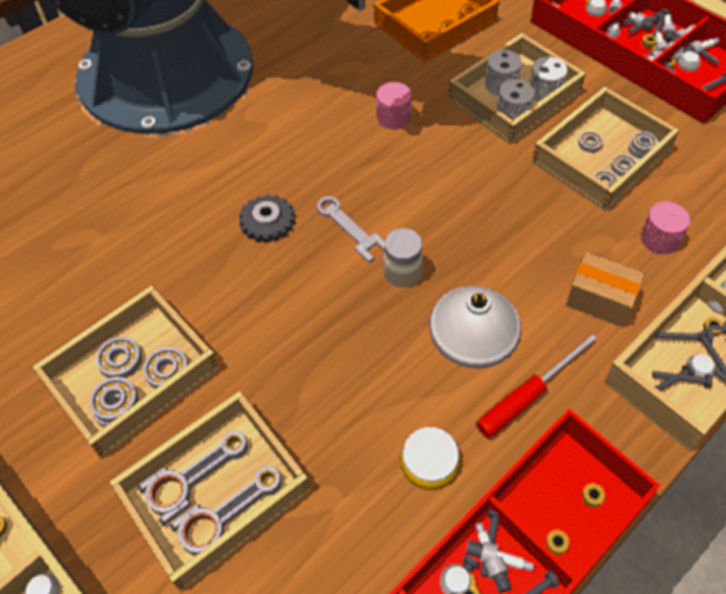

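```bash
python3 -c "
from station import close_job
print(close_job())"
```

```text
the job is handed in; nothing more can be done
None
```

All four parts are in their own trays, and I handed the job in at about 31 s of the 96 s allowed. Each part was lowered until the wrist force showed floor contact (about 4 to 10 N) and only then released.

- **Final picture:** the piston stands crown up beside the other two. The large and the small bearing each lie flat with their own size. The jar and headlamp look undisturbed, and I left the pink pistons and the orange tray alone.
- **Rod:** seen from close by, the two rods are parallel to about 1° (85.5° and 86.6°), with their small ends pointing the same way.
- **Disagreement:** the wrist and top cameras differed by up to about 8 mm on tray positions. I aimed between the two, and every part cleared its tray walls and neighbours. I used about 14 picture views, including crops.

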